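# Count to the third gap and push the drive home

### The arm

A 6-joint arm with a two-finger parallel gripper is mounted at the origin on the work surface. World frame = base frame: x ahead of the robot, y to its left, z up, the work surface at z = 0. Lengths are in m, angles in rad, forces in N, time in s.
With the tool pointing down it reaches from about 0.275 to 0.75 m from the base axis. Payload 10.2 kg.
Tool frame: the origin (TCP) lies at the very end of the fingers, on their centre line; the grasp point (between the pads) lies 19 mm behind it; z points along the fingers, y is the line along which they close (so a half turn about z gives the same grasp; the last joint's range is limited). The gripper opens to 88 mm and grips with 3 to 60 N. Pads are 18 mm wide; open, the fingers measure 123 mm over their backs; the gripper's body (75 mm by 187 mm) begins 45 mm behind the grasp point.
Start: joints at [-1.426, 0.313, 1.498, -0, 1.331, -0.223], TCP at [0.189, -0.49, 0.239] pointing down, gripper open.
Joint ranges: [-2.94, 2.94], [-0.97, 2.17], [0.19, 2.56], [-1.23, 4.37], [0.02, 3.11], [-2.88, 2.88]. Speed limits (rad/s): [2.39, 2.39, 3.01, 3.14, 3.14, 3.14].

### API

Orientations are given as a unit quaternion [w, x, y, z].
In Python, from rig import manip, eyes gives the robot as it stands.
- The arm moves only by the tool step_arm, never from a script. Its arguments are lists of equal length, an entry for each row: "linear": the shift along the world's x, y, z in mm, a list of three; "spin": the turn about the world's z in degrees. A call has 1 to 12 rows; each row is the pose to reach, as a shift and turn from the pose commanded when the call began; what a row does not reach only later rows make up. A row lasts 1/8 s, in which the tool goes at most 62.5 mm and 10.7 degrees, less where a joint would pass 70% of its speed; a pose out of reach is approached as far as the arm can. A call with a gripper value outside its range is refused whole. "grip" is the opening, from -1 (shut) to 1 (fully open), set as the call begins (left out, the last holds). The fingers move at their own pace and stop on an object; the grip force is fixed at half the most. Time passes only in rows, so rows that repeat a pose let the fingers close. It gives the time, the measured TCP pose, the force, the opening and the grip force at its end, in the units of the state.
- manip.read_state(): the state, without advancing time (a new reading comes with each control period).
- eyes.get_image(name): name is "scene" or "top"; returns a dict with "frame" (384x512x3 uint8, blue, green, red), "K" (3x3 intrinsics, pixels), "extrinsics" (4x4, takes a point from camera to world coordinates). Camera axes: x right, y up, looking along -z (the intrinsics and any distortion apply to the point x, -y, -z); pixel columns grow to the right and rows downward; lengths in m; the calibration is good to about 2 mm. A picture is of the moment at which its call begins. There is no depth.
- manip.close_job(): hands the job in; it is judged then, once.
The state is a dict: "clock": time; "q": joint angles; "joint_vel": joint speeds; "joint_torque": joint torques, N m; "position": TCP position; "tcp_rot": TCP orientation; "force": force on the tool from outside, world axes, zero at the start; "moment": the same for the moment, N m; "grip_width": finger opening in m; "grip_force": force on a finger pad.
Only numpy, scipy, OpenCV 4.12 (cv2) and the standard library are available. Lean on these libraries where they do the work, as an engineer would, in place of code of your own. Each camera call takes 0.05 s, during which the arm holds its last target. There are 200 camera calls.

### The job

On the bamboo desk rack, start at the end with the round clip cup and run a fingertip along the top of the front rail, counting gaps: touch the rail over the first, then the second, then the third gap, and no further. Then push the black portable drive across the desk into that third gap, fully home against the backboard, sliding it with the fingers and never lifting it off the desk. Leave the stapler, tape, mug and mouse where they are.

Things in the scene. Friction and masses are not known exactly. Their poses are not given: they have to be found in the camera images.
- rack: Fixed bamboo divider rack, 120 mm deep (x), 344 wide (y), 46 high. Origin: on the desk under its middle. +x points to the backboard, -x to the open front facing the robot, +y to the robot's left. Five upright dividers 8 mm thick run along x at y = +168, +84, 0, -84, -168 mm, from rounded noses at x = -58 to the backboard, whose front face, the stop, is at x = +52 mm. Dividers 34 mm high, 44 behind the rail.
- gap_a (a point): Point on the desk in the rack's gap at y = +126 mm, where the drive's origin lies when it is centred and home. Axes as the rack's. Each of the four gaps is 76 mm clear, 110 mm deep from divider noses to backboard, has no floor (bare desk), is open above and open to the front below the rail.
- gap_b (a point): The same for the gap at y = +42 mm of the rack.
- gap_c (a point): The same for the gap at y = -42 mm of the rack.
- gap_d (a point): The same for the gap at y = -126 mm of the rack.
- rail_a: Piece of the rigid straight bamboo front rail, over the gap at y = +126 mm of the rack. The four pieces abut into one smooth rail: each 16 mm wide (x), 84 long (y), 12 high, underside 34 and top 46 mm above the desk, from divider centre to divider centre. Origin: centre of the piece's underside, at x = -38 mm of the rack; axes as the rack's.
- rail_b: The same rail's piece over the gap at y = +42 mm of the rack. Origin and sizes as rail_a.
- rail_c: The same rail's piece over the gap at y = -42 mm of the rack. Origin and sizes as rail_a.
- rail_d: The same rail's piece over the gap at y = -126 mm of the rack. Origin and sizes as rail_a.
- cup_end: Fixed end piece with the round paper-clip cup: bamboo base 110 x 62 x 8 mm carrying a round open cup, 58 mm across, top 58 mm above the desk. Origin: centre of its underside, 205 mm from the rack's middle, at either its +y or its -y end. The gaps are counted from this end: gap 1 is the one next to it.
- tray_end: Fixed end piece at the rack's other end: rectangular open pen tray 110 x 62 x 28 mm with a pen and a pencil lying in it. Origin: centre of its underside.
- drive: Loose black portable drive, a flat slab 110 mm (its x) by 62 (its y) by 18 high, 0.13 to 0.27 kg, lying on the desk in front of the rack, its long side roughly along the gaps. Origin: centre of its underside. Slides when pushed with 1 to 3 N. Home in a gap, its origin is 3 mm to the front (-x) of the rack's and its rear end about level with the dividers' noses.
- stapler: Bystander: loose mini stapler 64 x 26 x 29 mm in one of the two outermost gaps. Origin: centre of its underside.
- tape: Bystander: loose roll of tape, 58 mm across, 19 mm high, lying flat in the other outermost gap. Origin: centre of its underside.
- mug: Bystander: loose white mug, 82 mm across, 92 mm high, on the desk well to one side. Origin: centre of its underside.
- mouse: Bystander: loose white computer mouse 108 x 60 x 32 mm, on the desk well to the other side. Origin: centre of its underside.
There are look-alikes about, which are no part of the job. Of the things that look like the drive, the larger one is meant.

How it is judged:
By the outcome, as a careful person would: the job done as asked, in the order asked, and still so for the second after the job is handed in, with the robot touching nothing.
It also fails if it takes over 64 s, if anything falls off the work surface, if the arm or the gripper's body presses on something with over 40 N, if the wrist force passes 120 N, or if a joint passes its speed limit or range.

## Working session

There is one attempt and no reset: what is moved stays moved. The work goes in short steps, Python scripts to look and compute and a tool call to move; the robot and the scene stay as the last step left them, time stands still between calls to the robot, and variables do not carry over. Pictures are saved under pics/ and viewed, at most 10 in all, crops included, and the job is handed in when it is done.

Besides the shell and the picture viewer there is one more tool, called by a JSON object that holds its "op" and its "data", one argument or row to a line. step_arm: Moves the arm, as the interface text tells. Its arguments: {"type":"object","properties":{"linear":{"type":"array"},"spin":{"type":"array"},"grip":{"type":"number"}},"required":["linear","spin"]}

```bash
mkdir -p pics; cat > h.py <<'E'
import numpy as np, cv2
from rig import manip, eyes
def snap(n,f=None):
    d=eyes.get_image(n)
    if f: cv2.imwrite('pics/'+f,d['frame'])
    return d
def cast(d,uv,z):
    K=np.array(d['K']);E=np.array(d['extrinsics'])
    dist=d.get('dist',d.get('distortion'))
    p=cv2.undistortPoints(np.array(uv,float).reshape(-1,1,2),K,dist).reshape(-1,2)
    r=np.c_[p[:,0],-p[:,1],-np.ones(len(p))]@E[:3,:3].T
    o=E[:3,3]
    return o+r*((z-o[2])/r[:,2])[:,None]
def proj(d,P):
    K=np.array(d['K']);E=np.array(d['extrinsics'])
    c=(np.array(P,float).reshape(-1,3)-E[:3,3])@E[:3,:3]
    c=c*[1,-1,-1]
    dist=d.get('dist',d.get('distortion'))
    return cv2.projectPoints(c,np.zeros(3),np.zeros(3),K,dist)[0].reshape(-1,2)
E
python3 - <<'E'
from h import *
for n in('top','scene'):
    d=snap(n,n+'0.png'); print(d.keys(),d['K'],np.round(d['extrinsics'],3))
s=manip.read_state(); print(s)
E
```

```text
dict_keys(['frame', 'K', 'extrinsics']) [[492.04991479   0.         257.79658609]
 [  0.         492.04991479 189.374108  ]
 [  0.           0.           1.        ]] [[ 3.000e-03  9.780e-01 -2.090e-01  1.980e-01]
 [-1.000e+00  3.000e-03 -1.000e-03  4.000e-03]
 [-1.000e-03  2.090e-01  9.780e-01  1.632e+00]
 [ 0.000e+00  0.000e+00  0.000e+00  1.000e+00]]
dict_keys(['frame', 'K', 'extrinsics']) [[443.30142809   0.         259.32588354]
 [  0.         443.30142809 189.81997918]
 [  0.           0.           1.        ]] [[ 0.842 -0.431  0.324  0.943]
 [ 0.539  0.665 -0.517 -0.628]
 [ 0.007  0.61   0.793  1.018]
 [ 0.     0.     0.     1.   ]]
{'clock': 0.1, 'q': array([-1.42639629e+00,  3.13359553e-01,  1.49833525e+00, -1.29176999e-05,
        1.33100659e+00, -2.23443540e-01]), 'joint_vel': array([-7.78601969e-04, -1.63368473e-04, -7.83689263e-04, -8.73593301e-04,
        1.50958453e-03, -1.98017400e-05]), 'joint_torque': array([ 2.09181613e-03, -4.02818549e+01, -2.52643186e+01,  6.94826385e-02,
        3.42552667e-02, -6.47636875e-05]), 'position': array([ 0.18872472, -0.48967532,  0.23824569]), 'tcp_rot': array([-5.54184325e-04,  9.83133580e-01,  1.82888098e-01,  1.56356455e-05]), 'force': array([-0.07013661, -0.11612609,  0.6712609 ]), 'moment': array([ 0.07658945, -0.06024412, -0.03712423]), 'grip_force': 0.0, 'grip_width': 0.08820208014784542}
```

View pics/top0.png

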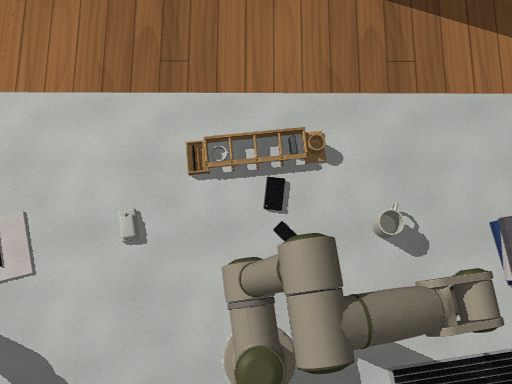

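View pics/scene0.png

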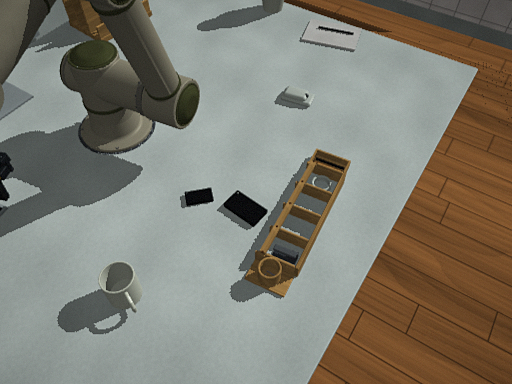

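The top view shows the rack around (256,150), with the cup at the right end (316,143), which is -y. That makes gap 1 = d, gap 2 = c and gap 3 = b. The drive is at (275,193), and a smaller look-alike sits at (286,232). Next I'll measure.

```bash
python3 - <<'E'
from h import *
a=cv2.imread('pics/top0.png');b=cv2.imread('pics/scene0.png')
A=cv2.resize(a[115:250,180:340],None,fx=5,fy=5,interpolation=cv2.INTER_CUBIC)[:600]
cv2.imwrite('pics/ca.png',A)
B=cv2.resize(b[140:300,170:360],None,fx=3.7,fy=3.7,interpolation=cv2.INTER_CUBIC)
cv2.imwrite('pics/cb.png',B)
for n,im,roi in(('top',a,(165,250,230,320)),('scene',b,(180,235,175,275))):
    d=snap(n)
    r0,r1,c0,c1=roi
    m=np.zeros(im.shape[:2],np.uint8); m[r0:r1,c0:c1]=(im[r0:r1,c0:c1].max(2)<45)*255
    for c in cv2.findContours(m,0,2)[0]:
        if cv2.contourArea(c)<100: continue
        rc=cv2.minAreaRect(c); bx=cv2.boxPoints(rc)
        w=cast(d,bx,.018); print(n,cv2.contourArea(c),bx.round(1).tolist()); print(w.round(4)[:,:2].tolist(),w.mean(0).round(4), [round(float(np.linalg.norm(w[i]-w[i-1])),4) for i in range(4)])
E
```

```text
top 199.5 [[273.5, 229.5], [282.0, 221.0], [295.5, 234.5], [287.0, 243.0]]
[[0.407, -0.0458], [0.4353, -0.074], [0.3907, -0.1181], [0.3627, -0.0898]] [ 0.3989 -0.0819  0.018 ] [0.0625, 0.04, 0.0628, 0.0398]
top 510.5 [[263.6000061035156, 208.5], [267.3999938964844, 176.3000030517578], [284.70001220703125, 178.3000030517578], [280.8999938964844, 210.5]]
[[0.4772, -0.013], [0.5874, -0.026], [0.5804, -0.0842], [0.4704, -0.0704]] [ 0.5289 -0.0484  0.018 ] [0.0578, 0.111, 0.0586, 0.1109]
scene 740.0 [[222.39999389648438, 205.1999969482422], [234.8000030517578, 187.6999969482422], [267.1000061035156, 210.5], [254.8000030517578, 228.0]]
[[0.4777, -0.0766], [0.4715, -0.0076], [0.591, -0.0244], [0.5935, -0.0905]] [ 0.5334 -0.0498  0.018 ] [0.1166, 0.0694, 0.1206, 0.0661]
scene 326.0 [[183.89999389648438, 192.1999969482422], [210.5, 187.60000610351562], [212.89999389648438, 200.89999389648438], [186.3000030517578, 205.60000610351562]]
[[0.36, -0.099], [0.4132, -0.0447], [0.4468, -0.0793], [0.3945, -0.132]] [ 0.4036 -0.0887  0.018 ] [0.0478, 0.076, 0.0482, 0.0743]
```

View pics/ca.png

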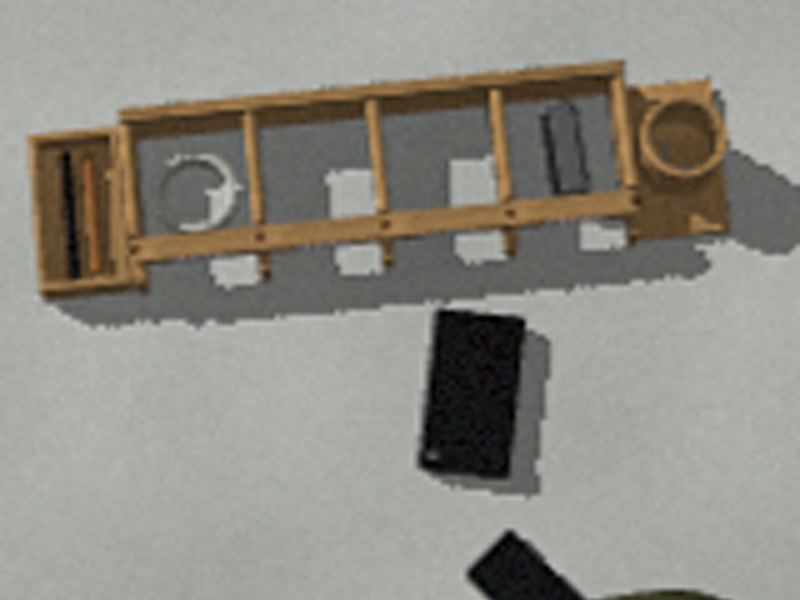

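View pics/cb.png

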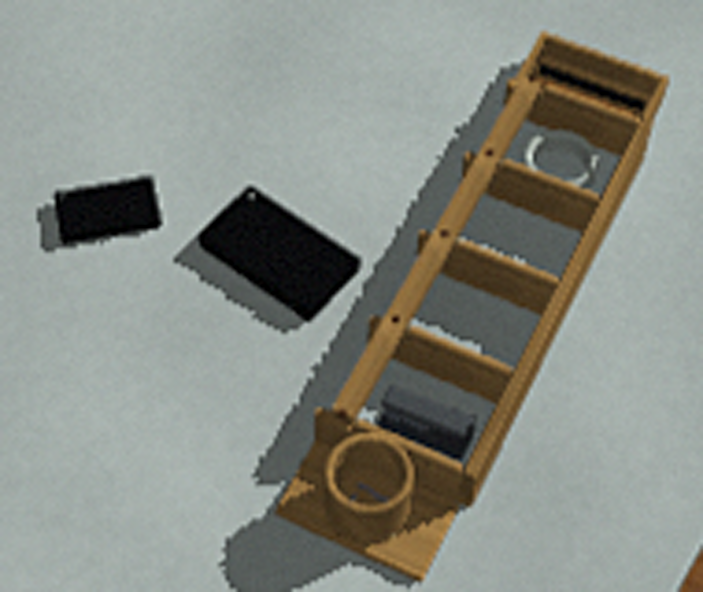

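```bash
cat >> h.py <<'E'
c5=lambda p:(np.array(p,float)+.5)/5-.5+[180,115]
E
python3 - <<'E'
from h import *
yr=np.array([.084,0,-.084,-.168])
for n,p in(('top',c5([(261,237),(386,224),(511,212),(634,200)])),('scene',(np.array([(490,153),(444,233),(396,319),(345,415)])+.5)/3.7-.5+[170,140])):
    d=snap(n); w=cast(d,p,.046)[:,:2]; print(n,w.round(4).tolist())
    v=w[0]-w[-1]; v/=np.linalg.norm(v); th=np.arctan2(-v[0],v[1])
    X=np.array([np.cos(th),np.sin(th)]);Y=np.array([-X[1],X[0]])
    c=(w-np.outer(yr,Y)).mean(0)+.038*X
    print('yaw',np.degrees(th),'orig',c, 'len',np.linalg.norm(w[0]-w[-1]))
    for y in(-.126,-.042,.042): print('rail/gap',y,(c-.038*X+y*Y).round(4),(c-.003*X+y*Y).round(4))
E
```

```text
top [[0.6292, 0.0934], [0.6385, 0.01], [0.647, -0.0735], [0.6556, -0.1559]]
yaw 6.032027669787752 orig [0.67593682 0.01426078] len 0.25063883904461
rail/gap -0.126 [ 0.6514 -0.115 ] [ 0.6862 -0.1114]
rail/gap -0.042 [ 0.6426 -0.0315] [ 0.6774 -0.0278]
rail/gap 0.042 [0.6337 0.052 ] [0.6685 0.0557]
scene [[0.6299, 0.0978], [0.6384, 0.0139], [0.6477, -0.0692], [0.6587, -0.1537]]
yaw 6.55042968590603 orig [0.67662046 0.01826143] len 0.2531375276527285
rail/gap -0.126 [ 0.6532 -0.1113] [ 0.688  -0.1073]
rail/gap -0.042 [ 0.6437 -0.0278] [ 0.6784 -0.0238]
rail/gap 0.042 [0.6341 0.0557] [0.6688 0.0596]
```

The rack is at about (0.676, 0.016) with yaw 6.3°. The white patches on the desk are sunlight. The drive is 110×58 at (0.529, -0.048) with yaw about -7°, in front of gap c. I'll shut the fingers and go above the first gap's rail (d).

{"op": "step_arm", "data": {
  "linear": [
    [463,376,-100],
    [463,376,-100],
    [463,376,-100],
    [463,376,-100],
    [463,376,-100],
    [463,376,-100],
    [463,376,-100],
    [463,376,-100],
    [463,376,-100],
    [463,376,-100],
    [463,376,-100],
    [463,376,-100]
  ],
  "spin": [75,75,75,75,75,75,75,75,75,75,75,75],
  "grip": -1
}}

```text
clock: 1.8
position: [0.6514, -0.1144, 0.1387]
tcp_rot: [-0.0, 0.669, 0.743, -0.0]
force: [0.3, 1.4, 0.5]
grip_width: 0.0002
grip_force: 0.0
```

{"op": "step_arm", "data": {
  "linear": [
    [1,1,-40],
    [1,1,-70],
    [1,1,-82],
    [1,1,-82],
    [1,1,-82]
  ],
  "spin": [0,0,0,0,0]
}}

```text
clock: 2.42
position: [0.6533, -0.1134, 0.0584]
tcp_rot: [0.001, 0.669, 0.743, 0.0]
force: [-0.2, -0.0, 0.6]
grip_width: 0.0005
grip_force: 0.0
```

```bash
python3 - <<'E'
from h import *
print(manip.read_state()['position'],manip.read_state()['force'])
d=snap('scene'); t=snap('top')
c=lambda im,r,s:cv2.resize(im[r[0]:r[1],r[2]:r[3]],None,fx=s,fy=s,interpolation=cv2.INTER_CUBIC)
print(proj(d,[manip.read_state()['position']]),proj(t,[manip.read_state()['position']]))
cv2.imwrite('pics/c2.png',c(d['frame'],(140,300,170,360),3.7))
E
```

```text
[ 0.65332841 -0.11343139  0.05838173] [-0.2102752  -0.03274776  0.59634314]
[[269.68389553 236.57657368]] [[293.90830149 154.22704518]]
```

View pics/c2.png

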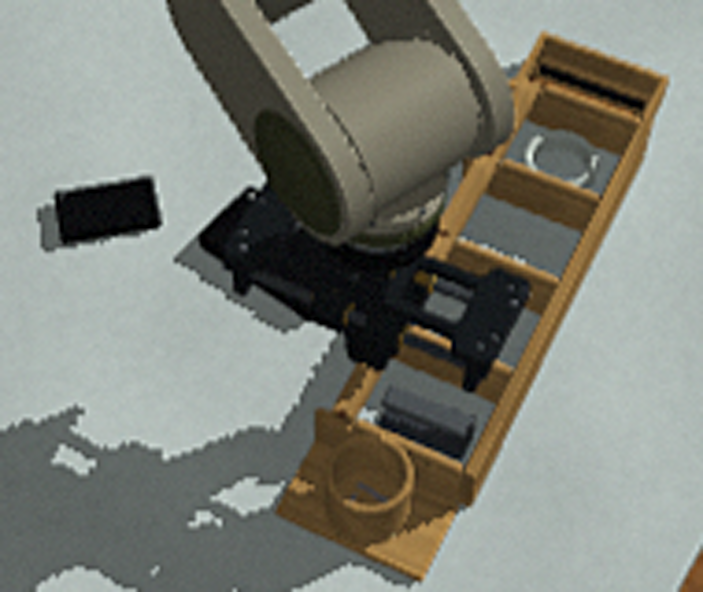

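The fingertip is at crop (370,362), above the front rail of the gap next to the cup, and agrees with the projected TCP. I'll go down gently.

{"op": "step_arm", "data": {
  "linear": [
    [0,0,-4],
    [0,0,-7],
    [0,0,-9],
    [0,0,-10],
    [0,0,-10]
  ],
  "spin": [0,0,0,0,0]
}}

```text
clock: 3.15
position: [0.6528, -0.1129, 0.0467]
tcp_rot: [-0.0, 0.669, 0.744, -0.0]
force: [0.6, -0.4, 0.3]
grip_width: 0.0007
grip_force: 0.0
```

{"op": "step_arm", "data": {
  "linear": [
    [0,0,-1],
    [0,0,-1.5],
    [0,0,-1.5]
  ],
  "spin": [0,0,0]
}}

```text
clock: 3.52
position: [0.6529, -0.1129, 0.0465]
tcp_rot: [0.0, 0.669, 0.744, 0.0]
force: [-4.4, 1.8, 8.9]
grip_width: 0.0004
grip_force: 4.2
```

Contact at about 9 N on the first rail piece. Now I'll slide in light contact along the rail to gap 2.

{"op": "step_arm", "data": {
  "linear": [
    [-1,9,0.5],
    [-2.5,21,0.5],
    [-4,35,0.5],
    [-5.5,49,0.5],
    [-7,63,0.5],
    [-8.5,77,0.5],
    [-9.2,83.5,0.5],
    [-9.2,83.5,0.5]
  ],
  "spin": [0,0,0,0,0,0,0,0]
}}

```text
clock: 4.53
position: [0.6439, -0.028, 0.0464]
tcp_rot: [0.0, 0.668, 0.744, 0.001]
force: [-0.1, 1.2, 5.9]
grip_width: 0.0003
grip_force: 3.3
```

{"op": "step_arm", "data": {
  "linear": [
    [-1,9,0],
    [-2.5,21,0],
    [-4,35,0],
    [-5.5,49,0],
    [-7,63,0],
    [-8.5,77,0],
    [-9.2,83,0],
    [-9.2,83,0]
  ],
  "spin": [0,0,0,0,0,0,0,0]
}}

```text
clock: 5.52
position: [0.6346, 0.0549, 0.0464]
tcp_rot: [0.0, 0.668, 0.744, 0.001]
force: [0.8, 2.5, 6.2]
grip_width: 0.0004
grip_force: 3.3
```

Third gap touched. Lift straight up, then move to the drive's -y side with the fingers part open.

{"op": "step_arm", "data": {
  "linear": [
    [0,0,30],
    [0,0,70],
    [-30,-51,70],
    [-60,-102,70],
    [-96,-164,70],
    [-96,-164,70],
    [-96,-164,70]
  ],
  "spin": [0,0,0,0,0,0,0]
}}

```text
clock: 6.4
position: [0.5384, -0.1098, 0.1156]
tcp_rot: [-0.0, 0.669, 0.743, 0.0]
force: [0.5, 0.1, 0.4]
grip_width: 0.0005
grip_force: 0.0
```

{"op": "step_arm", "data": {
  "linear": [
    [0,0,0],
    [0,0,-40],
    [0,0,-80],
    [0,0,-100],
    [0,0,-107],
    [0,0,-107]
  ],
  "spin": [0,0,0,0,0,0],
  "grip": 0.14
}}

```text
clock: 7.15
position: [0.5388, -0.1098, 0.0089]
tcp_rot: [0.0, 0.668, 0.744, 0.0]
force: [-0.3, 0.4, -0.3]
grip_width: 0.0501
grip_force: 0.0
```

{"op": "step_arm", "data": {
  "linear": [
    [-0.9,8,-2],
    [-1.8,16,-2],
    [-2.6,24,-2],
    [-3.5,32,-2],
    [-4.4,40,-2],
    [-5.3,48,-2],
    [-6.2,56,-2],
    [-7,64,-2],
    [-7.9,72,-2],
    [-8.8,80,-2],
    [-9.2,84,-2],
    [-9.2,84,-2]
  ],
  "spin": [0,0,0,0,0,0,0,0,0,0,0,0]
}}

```text
clock: 8.65
position: [0.529, -0.026, 0.0066]
tcp_rot: [-0.0, 0.669, 0.744, -0.0]
force: [0.1, 0.7, -0.6]
grip_width: 0.0499
grip_force: 0.0
```

```bash
python3 - <<'E'
from h import *
t=snap('top');d=snap('scene')
c=lambda im,r,s:cv2.resize(im[r[0]:r[1],r[2]:r[3]],None,fx=s,fy=s,interpolation=cv2.INTER_CUBIC)
A=c(t['frame'],(115,250,190,330),4);B=c(d['frame'],(140,275,170,285),4)
cv2.imwrite('pics/c3.png',c(d['frame'],(130,300,170,360),3.5))
E
```

```text
(no output)
```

View pics/c3.png

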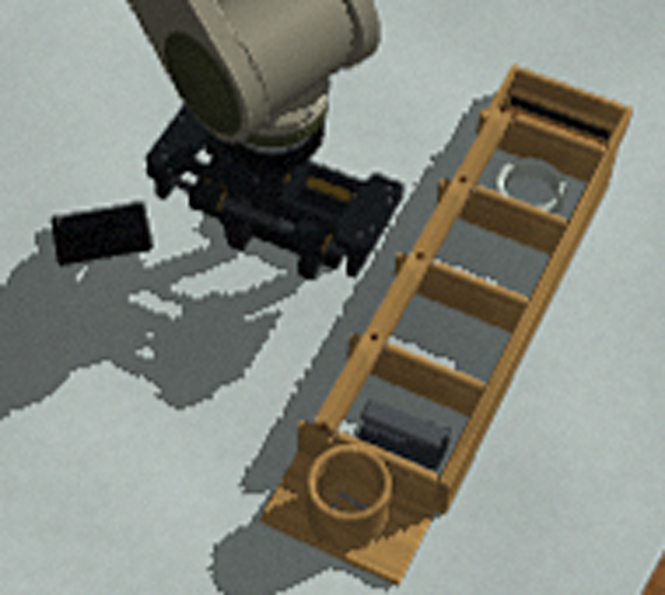

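The drive has moved and is now hidden behind the gripper around (270,200). I'll finish the side push, back off, rise and look.

{"op": "step_arm", "data": {
  "linear": [
    [-0.9,8,0],
    [-1.8,16,0],
    [-2.6,23,0],
    [-3.1,28,0],
    [-3.1,28,0],
    [-2,18,0],
    [-1,8,0],
    [-1,8,40],
    [-1,8,100],
    [-50,-45,120],
    [-100,-100,120],
    [-140,-150,120]
  ],
  "spin": [0,0,0,0,0,0,0,0,0,-10,-20,-30]
}}

```text
clock: 10.25
position: [0.4039, -0.1587, 0.127]
tcp_rot: [0.001, 0.84, 0.543, 0.0]
force: [0.7, -1.2, 0.3]
grip_width: 0.0507
grip_force: 0.0
```

```bash
cat > look.py <<'E'
from h import *
import sys
t=snap('top',sys.argv[1]+'t.png');d=snap('scene',sys.argv[1]+'s.png')
O=np.array([.67594,.01426]);th=np.radians(6.03)
Os=np.array([.67662,.01826]);ths=np.radians(6.55)
for n,d,roi,O,th in(('top',t,(100,225,200,320),O,th),('scene',d,(150,225,200,300),Os,ths)):
    im=d['frame'];r0,r1,c0,c1=roi
    m=np.zeros(im.shape[:2],np.uint8); m[r0:r1,c0:c1]=(im[r0:r1,c0:c1].max(2)<45)*255
    for c in cv2.findContours(m,0,2)[0]:
        if cv2.contourArea(c)<150: continue
        w=cast(d,cv2.boxPoints(cv2.minAreaRect(c)),.018)[:,:2]
        R=np.array([[np.cos(th),-np.sin(th)],[np.sin(th),np.cos(th)]])
        print(n,cv2.contourArea(c),'ctr',w.mean(0).round(4),'rack',((w-O)@R*1000).round(1).tolist(),((w.mean(0)-O)@R*1000).round(1))
E
python3 look.py p4
```

```text
top 507.0 ctr [0.5123 0.042 ] rack [[-105.0, 73.9], [-105.0, 15.7], [-214.8, 16.1], [-214.7, 73.5]] [-159.9   44.8]
scene 655.0 ctr [0.5171 0.0402] rack [[-208.4, 6.1], [-221.0, 75.2], [-101.7, 73.0], [-93.0, 5.7]] [-156.   40.]
```

View pics/p4t.png

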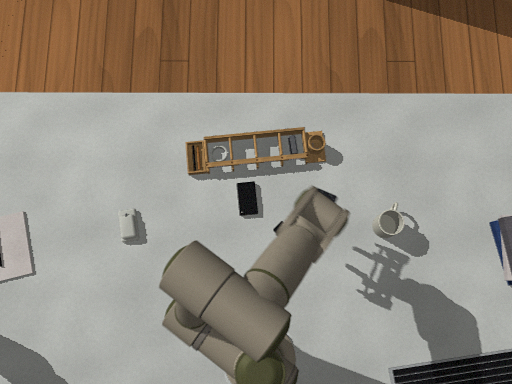

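The drive is at (247,198), parallel to the rack and about centred on gap 3 (y' ≈ 42–45 mm). Next I go behind its rear end with the fingers turned for the end push.

{"op": "step_arm", "data": {
  "linear": [
    [10,40,0],
    [20,80,0],
    [30,120,0],
    [40,160,0],
    [50,209,0],
    [50,209,0],
    [50,209,0],
    [50,209,0],
    [50,209,0]
  ],
  "spin": [-10,-20,-30,-40,-50,-60,-60,-60,-60],
  "grip": -0.55
}}

```text
clock: 11.48
position: [0.4553, 0.0516, 0.1265]
tcp_rot: [-0.0, 0.999, 0.054, -0.0]
force: [0.1, -0.0, 0.0]
grip_width: 0.0198
grip_force: 0.0
```

{"op": "step_arm", "data": {
  "linear": [
    [-16,-18,0],
    [-16,-18,-40],
    [-16,-18,-80],
    [-16,-18,-110],
    [-16,-18,-119],
    [-16,-18,-119]
  ],
  "spin": [0,0,0,0,0,0]
}}

```text
clock: 12.22
position: [0.4395, 0.0339, 0.0077]
tcp_rot: [0.0, 0.999, 0.053, 0.0]
force: [-0.2, 0.8, 0.8]
grip_width: 0.0198
grip_force: 0.0
```

{"op": "step_arm", "data": {
  "linear": [
    [8,0.9,0],
    [16,1.8,0],
    [24,2.6,0],
    [32,3.5,0],
    [40,4.4,0],
    [48,5.3,0],
    [56,6.2,0],
    [64,7,0],
    [72,7.9,0],
    [76,8.4,0],
    [76,8.4,0]
  ],
  "spin": [0,0,0,0,0,0,0,0,0,0,0]
}}

```text
clock: 13.6
position: [0.5156, 0.0425, 0.0074]
tcp_rot: [0.0, 0.999, 0.053, 0.0]
force: [0.6, 0.6, 0.0]
grip_width: 0.0197
grip_force: 0.0
```

```bash
python3 look.py p5; python3 - <<'E'
from h import *
a=cv2.imread('pics/p5s.png');b=cv2.imread('pics/p5t.png')
f=lambda i:cv2.resize(i,(380,460),interpolation=cv2.INTER_CUBIC)
cv2.imwrite('pics/c5.png',np.hstack([f(a[125:240,205:300]),f(b[115:235,200:300])]))
E
```

```text
top 179.0 ctr [ 0.5485 -0.0393] rack [[-170.8, -9.5], [-84.1, -31.1], [-94.0, -70.4], [-180.6, -48.4]] [-132.4  -39.9]
scene 1604.0 ctr [0.5126 0.093 ] rack [[-224.4, -9.3], [-274.4, 181.1], [-75.5, 192.8], [-43.5, 7.2]] [-154.5   93. ]
```

View pics/c5.png

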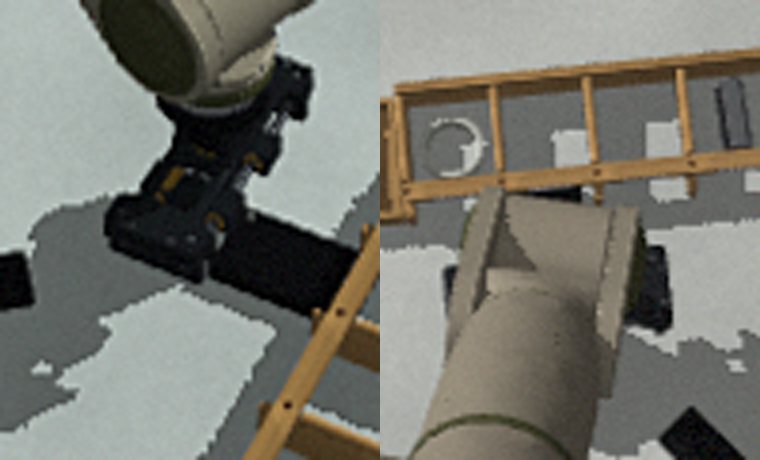

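The drive's nose is at the mouth of gap 3, between the dividers in both views. I'll push on and watch the force.

{"op": "step_arm", "data": {
  "linear": [
    [7,0.8,0],
    [14,1.5,0],
    [21,2.3,0],
    [28,3.1,0],
    [35,3.9,0],
    [42,4.6,0],
    [42,4.6,0]
  ],
  "spin": [0,0,0,0,0,0,0]
}}

```text
clock: 14.58
position: [0.5579, 0.0471, 0.0074]
tcp_rot: [0.0, 0.999, 0.053, 0.0]
force: [-1.1, 0.5, -0.2]
grip_width: 0.0195
grip_force: 0.0
```

{"op": "step_arm", "data": {
  "linear": [
    [7,0.8,0],
    [14,1.5,0],
    [21,2.3,0],
    [28,3.1,0],
    [34,3.7,0],
    [38,4.2,0],
    [40,4.4,0],
    [40,4.4,0]
  ],
  "spin": [0,0,0,0,0,0,0,0]
}}

```text
clock: 15.58
position: [0.5975, 0.0515, 0.0075]
tcp_rot: [0.0, 0.999, 0.053, 0.0]
force: [-0.8, -0.3, 0.3]
grip_width: 0.0196
grip_force: 0.0
```

{"op": "step_arm", "data": {
  "linear": [
    [2,0.2,0],
    [4,0.4,0],
    [5.5,0.6,0],
    [6.5,0.7,0],
    [6.5,0.7,0]
  ],
  "spin": [0,0,0,0,0]
}}

```text
clock: 16.2
position: [0.604, 0.0522, 0.0075]
tcp_rot: [0.0, 0.999, 0.053, 0.0]
force: [-0.7, -0.6, -0.2]
grip_width: 0.0198
grip_force: 0.0
```

{"op": "step_arm", "data": {
  "linear": [
    [1,0.1,0],
    [2,0.2,0],
    [3,0.3,0],
    [3,0.3,0]
  ],
  "spin": [0,0,0,0]
}}

```text
clock: 16.7
position: [0.6045, 0.0523, 0.0074]
tcp_rot: [-0.0, 0.999, 0.053, -0.003]
force: [-15.1, -2.4, 10.3]
grip_width: 0.0199
grip_force: 7.7
```

Force rises sharply right where home was predicted. I'll back off, lift clear and check.

{"op": "step_arm", "data": {
  "linear": [
    [-5,-0.5,0],
    [-30,-3.3,0],
    [-30,-3.3,50],
    [-30,-3.3,110],
    [-80,-50,120],
    [-120,-100,120],
    [-160,-150,120],
    [-190,-200,120],
    [-200,-250,120],
    [-200,-250,120]
  ],
  "spin": [0,0,0,0,0,0,0,0,0,0]
}}

```text
clock: 17.95
position: [0.4063, -0.2005, 0.1277]
tcp_rot: [0.001, 0.999, 0.05, 0.001]
force: [0.2, 0.7, -0.1]
grip_width: 0.0197
grip_force: 0.0
```

```bash
python3 look.py p6; python3 - <<'E'
from h import *
a=cv2.imread('pics/p6s.png');b=cv2.imread('pics/p6t.png')
f=lambda i:cv2.resize(i,(380,460),interpolation=cv2.INTER_CUBIC)
cv2.imwrite('pics/c6.png',np.hstack([f(a[140:300,228:360]),f(b[115:235,200:300])]))
E
```

```text
top 310.0 ctr [0.6864 0.0619] rack [[50.4, 76.6], [51.2, 16.8], [-19.5, 16.3], [-20.3, 75.6]] [15.5 46.3]
```

View pics/c6.png

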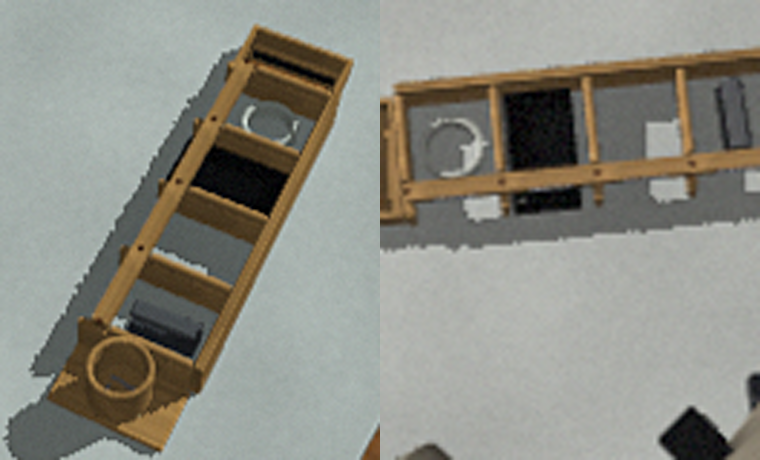

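The drive sits square in the third gap from the cup, with its front edge at 50–51 mm and the stop at 52 mm. The tape and stapler haven't moved, and the arm is clear. I'll hand it in.

```bash
python3 -c "
from rig import manip
print(manip.close_job())"
```

```text
the job is handed in; nothing more can be done
None
```

The job is handed in: I ran a fingertip along the rail over gaps 1, 2 and 3 from the cup end, then pushed the drive along the desk into gap 3, home against the backboard.

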